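# Scrub out the tall beaker

### The job

Take the long bottle brush out of its square stand and scrub out the tall steel beaker with at least three up-and-down strokes, each right down to the bottom and up until the bristles reach the rim. Then lower the brush back, bristles down, into its stand without dropping it, and let go. Keep the beaker upright and where it stands, and do not move or tip the other things.

Things in the scene. Friction and masses are not known exactly. Their poses are not given: they have to be found in the camera images.
- brush_center (a point): Bottle brush, 225 mm long, 110 g, standing bristles down in the stand; this point is half-way along it, on its axis. z points along the brush from the bristles to the handle end. From the lower end up: round bristle head 58 mm across and 60 mm long with a flat end on which it stands (the bristles are stiff: they do not bend), steel wire stem 8 mm across from 60 to 135 mm, round black handle 20 mm across from 135 to 225 mm.
- brush_foot (a point): Centre of the flat lower end of the brush's bristle head; z points along the brush to the handle.
- brush_handle (a point): Middle of the brush's handle, on its axis, 180 mm above the foot; it can be gripped from above at any yaw.
- brush: The whole bottle brush; origin at its foot, the same point and axes as brush_foot.
- stand: White plastic brush stand, an open square box fixed to the table: 88 x 88 mm outside, 65 mm high, walls and floor 4 mm thick (80 x 80 mm inside). Origin at the centre of its underside on the table, x and y along its sides, z up. The brush stands in its middle at the start, its foot on the 4 mm floor.
- beaker: The tall beaker: loose, straight round cup of stainless steel, no handle, 120 mm high, 78 mm across at the rim (72 mm bore at the top, 70 mm at the bottom), wall 3 mm, floor 4 mm thick, about 0.45 kg. Origin at the centre of its underside, z up.
- beaker_mouth (a point): Centre of the tall beaker's open mouth, 120 mm above its underside; z up.
- short_beaker: Bystander: a steel beaker of the same width but only 75 mm high; origin at the centre of its underside.
- mug: Bystander: white mug with a handle, 80 mm across, 85 mm high; origin at the centre of its underside.
- bowl: Bystander: steel bowl 150 mm across, 60 mm high; origin at the centre of its underside.
- soap: Bystander: clear closed bottle 60 mm across, 130 mm high; origin at the centre of its underside.
- jar: Bystander: glass jar with a steel cap, 70 mm across, 90 mm high; origin at the centre of its underside.
- spoon: Bystander: steel spoon with a wooden handle, lying on the table along its own x axis; origin on its underside.
There are look-alikes about, which are no part of the job. What is meant by the brush is not orange, and is the smaller of those in its own colour.

How it is judged:
By the outcome, as a careful person would: the job done as asked, in the order asked, and still so for the second after the job is handed in, with the robot touching nothing.
It also fails if it takes over 54 s, if anything falls off the work surface, if the arm or the gripper's body presses on something with over 40 N, if the wrist force passes 120 N, or if a joint passes its speed limit or range.

### The arm

A 7-joint arm with a two-finger parallel gripper is mounted at the origin on the work surface. World frame = base frame: x ahead of the robot, y to its left, z up, the work surface at z = 0. Lengths are in m, angles in rad, forces in N, time in s.
With the tool pointing down it reaches from about 0.4 to 0.925 m from the base axis. Payload 4.1 kg.
Tool frame: the origin (TCP) lies at the very end of the fingers, on their centre line; the grasp point (between the pads) lies 19 mm behind it; x points along the fingers, y is the direction in which the jaws open and shut, and the axes are right-handed (so a half turn about x gives the same grasp; the last joint's range is limited). The gripper opens to 85 mm and grips with 20 to 120 N. Pads are 22 mm wide; open, the fingers measure 114 mm over their backs; the gripper's body (76 mm by 85 mm) begins 54 mm behind the grasp point. The pads swing forward as they close: fully open they stand 13 mm farther back than shut.
Start: joints at [1.086, 0.398, 0.045, 1.537, -0.019, 1.207, -0.051], TCP at [0.245, -0.602, 0.231] pointing down, gripper open.
Joint ranges: [-2.82, 2.82], [-0.49, 2.23], [-1.37, 1.46], [0, 2.46], [-1.36, 4.5], [0.23, 2], [-2.94, 2.94]. Speed limits (rad/s): [2.57, 2.57, 3.14, 3.14, 3.14, 3.14, 3.14].

### API

Orientations are given as [roll, pitch, yaw] about the fixed x, y, z axes, in that order (R = Rz(yaw) Ry(pitch) Rx(roll)).
In Python, from rig import * gives the robot as it stands. The module is installed in compiled form; this text tells all that it offers.
- The arm moves only by the tool apply_moves, never from a script. Its argument "deltas" is a list of rows, each a list of 4 numbers: the shift along the tool's x, y, z in units of 40 mm (1.0 is 40 mm), then the turn about the tool's x in units of 5 degrees (1.0 is 5 degrees). A call has 1 to 12 rows; each row is the pose to reach, as a shift and turn from the pose commanded when the call began, along the tool's axes at that moment; what a row does not reach only later rows make up. A row lasts 1/12 s, in which the tool goes at most 41.7 mm and 7.16 degrees, less where a joint would pass 70% of its speed; a pose out of reach is approached as far as the arm can. A call with a gripper value outside its range is refused whole. "gripper" is the finger opening in mm, from 0 to 85.4, set as the call begins (left out, the last holds). The fingers move at their own pace and stop on an object; the grip force is fixed at half the most. Time passes only in rows, so rows that repeat a pose let the fingers close. It gives the time, the measured TCP pose, the force and the opening at its end, in the units of the state.
- read_state(): the state, without advancing time (a new reading comes with each control period).
- camera(name): name is "scene" or "top" or "wrist"; returns the picture (384x512x3 uint8, red, green, blue); there is no depth.
- camera_info(name): a dict with "K" (3x3 intrinsics, pixels), "view" (4x4, takes a point from world to camera coordinates). Camera axes: x right, y up, looking along -z (the intrinsics and any distortion apply to the point x, -y, -z); pixel columns grow to the right and rows downward; lengths in m; the calibration is good to about 2 mm. A picture is of the moment at which its call begins: read the wrist's pose just before it. camera_info takes no time and is no camera call; for the wrist camera it gives the pose at the moment of the call.
- close_job(): hands the job in, once; it reports no verdict.
The state is a dict: "t": time; "qpos": joint angles; "joint_vel": joint speeds; "effort": joint torques, N m; "ee_pos": TCP position; "tcp_rot": TCP orientation; "wrist_force": force on the tool from outside, world axes, zero at the start; "wrist_torque": the same for the moment, N m; "width": finger opening in m.
Only numpy, scipy, OpenCV 4.12 (cv2) and the standard library are available. Lean on these libraries where they do the work, as an engineer would, in place of code of your own. Each camera call takes 0.05 s, during which the arm holds its last target. There are 200 camera calls.

## Working session

There is one attempt and no reset: what is moved stays moved. The work goes in short steps, Python scripts to look and compute and a tool call to move; the robot and the scene stay as the last step left them, time stands still between calls to the robot, and variables do not carry over. Pictures are saved under pics/ and viewed, about 8 in all and at most 12, crops included, and the job is handed in when it is done.

Besides the shell and the picture viewer there is one more tool, called after ">>>" as name(argument=value, ...), one argument or row to a line, values as JSON. apply_moves: Moves the arm, as the interface text tells. Its arguments: {"type":"object","properties":{"deltas":{"type":"array"},"gripper":{"type":"number"}},"required":["deltas"]}

```bash
mkdir -p pics
python3 - <<'E'
from rig import *
import cv2,numpy as np
s=read_state(); print({k:np.round(v,3).tolist() for k,v in s.items()})
for n in("scene","top"):
    im=camera(n); cv2.imwrite(f"pics/{n}0.png",im[...,::-1]); i=camera_info(n); print(n,{k:(np.round(v,4).tolist() if not isinstance(v,str) else v) for k,v in i.items()})
a=cv2.imread("pics/scene0.png");b=cv2.imread("pics/top0.png")
cv2.imwrite("pics/s.png",cv2.resize(a,(800,600),interpolation=cv2.INTER_CUBIC));cv2.imwrite("pics/t.png",cv2.resize(b,(800,600),interpolation=cv2.INTER_CUBIC))
E
```

```text
{'t': 0.0, 'qpos': [1.086, 0.399, 0.045, 1.538, -0.019, 1.207, -0.051], 'joint_vel': [0.0, -0.0, -0.0, -0.0, -0.001, -0.001, -0.001], 'effort': [0.0, -47.512, 1.365, -25.422, 0.012, 0.01, -0.0], 'ee_pos': [0.244, -0.602, 0.23], 'tcp_rot': [-1.498, 1.569, 2.03], 'wrist_force': [0.882, 0.367, -0.563], 'wrist_torque': [-0.025, -0.021, 0.001], 'width': 0.085}
scene {'K': [[461.0842, 0.0, 250.6981], [0.0, 461.0842, 187.7338], [0.0, 0.0, 1.0]], 'view': [[-0.429, 0.9031, -0.0181, 0.255], [-0.6385, -0.289, 0.7133, 0.2563], [0.639, 0.3176, 0.7006, -1.7802], [0.0, 0.0, 0.0, 1.0]]}
top {'K': [[358.8195, 0.0, 253.8275], [0.0, 358.8195, 187.7716], [0.0, 0.0, 1.0]], 'view': [[-0.0003, -0.9999, -0.0146, -0.0027], [0.9961, -0.0015, 0.0886, -0.5719], [-0.0886, -0.0145, 0.996, -1.3463], [0.0, 0.0, 0.0, 1.0]]}
```

View pics/s.png

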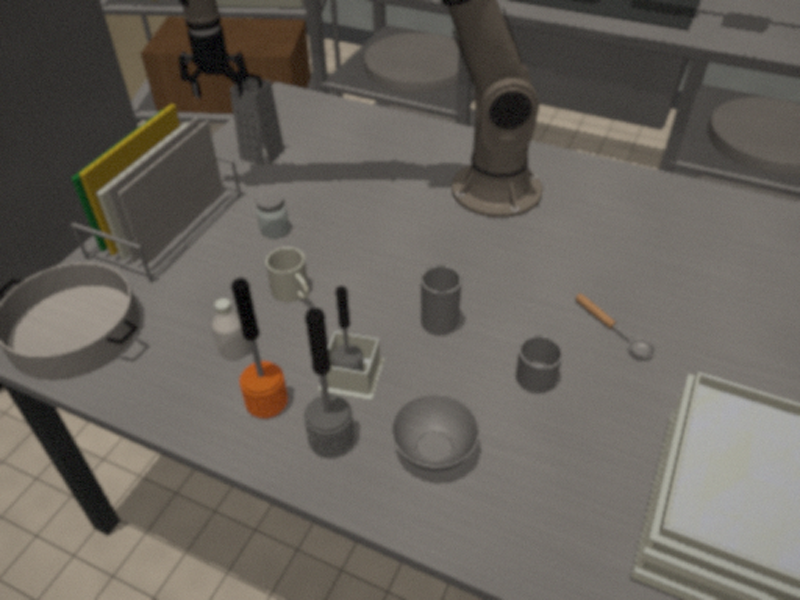

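View pics/t.png

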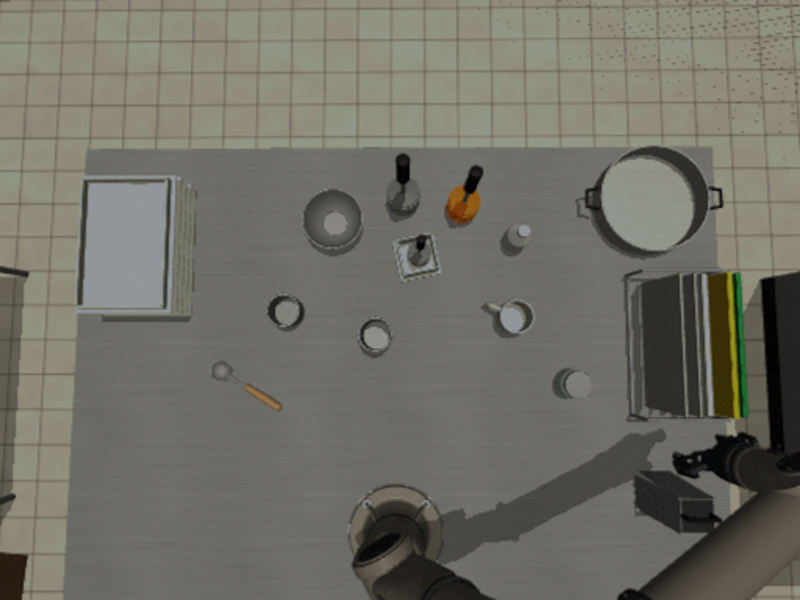

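The top view shows the grey brush in the stand (~(418,250)), the larger grey brush (403,190), the orange brush (463,200), the tall beaker (375,335) and the short beaker (286,311). The brush meant is the one in the stand: it is not orange and is the smaller grey one. I'll confirm that in an enlarged crop.

```bash
cat > h.py <<'E'
import numpy as np,cv2
from scipy.spatial.transform import Rotation as Ro
def ray(info,u,v):
    K=np.array(info["K"]);V=np.array(info["view"]);p=np.linalg.inv(K)@[u,v,1]
    d=V[:3,:3].T@np.array([p[0],-p[1],-p[2]]);return -V[:3,:3].T@V[:3,3],d
def onz(info,u,v,z):
    o,d=ray(info,u,v);return o+d*(z-o[2])/d[2]
def proj(info,P):
    V=np.array(info["view"]);c=V[:3,:3]@np.asarray(P)+V[:3,3];k=np.array(info["K"])@[c[0],-c[1],-c[2]];return k[:2]/k[2]
def grid(im,x0,y0,w,h,s,st=10):
    c=cv2.resize(im[y0:y0+h,x0:x0+w],None,fx=s,fy=s,interpolation=cv2.INTER_CUBIC);c=cv2.convertScaleAbs(c,alpha=1.5,beta=0)
    for x in range((x0//st+1)*st,x0+w,st): cv2.putText(c,str(x),((x-x0)*s-8,9),0,.33,(0,255,255));cv2.line(c,((x-x0)*s,10),((x-x0)*s,16),(0,255,255))
    for y in range((y0//st+1)*st,y0+h,st): cv2.putText(c,str(y),(0,(y-y0)*s+4),0,.33,(0,255,255));cv2.line(c,(20,(y-y0)*s),(26,(y-y0)*s),(0,255,255))
    return c
E
python3 - <<'E'
from h import *
from rig import *
a=cv2.imread("pics/scene0.png");b=cv2.imread("pics/top0.png")
A=grid(a,185,160,120,130,4);B=grid(b,222,95,80,135,5)
H=600;pad=lambda c:cv2.copyMakeBorder(c[:H],0,max(0,H-c.shape[0]),0,0,0)
B=cv2.resize(B,(300,506));A=A[:, :480]
cv2.imwrite("pics/c1.png",np.hstack([pad(A),pad(B)])[:600,:800])
t=camera_info("top")
for n,u,v,z in(("beaker",375,335,.12),("handletop",421,239,.229),("stand",417,257,.065),("bigbrush handle",403,162,.3),("orange",475,173,.3)):
    print(n,onz(t,u/1.5625,v/1.5625,z).round(3))
R=Ro.from_euler("xyz",read_state()["tcp_rot"]).as_matrix();print(R.round(3))
E
```

```text
beaker [0.469 0.044 0.12 ]
handletop [ 0.668 -0.057  0.229]
stand [ 0.656 -0.053  0.065]
bigbrush handle [ 0.811 -0.02   0.3  ]
orange [ 0.788 -0.163  0.3  ]
[[-0.001  0.376 -0.926]
 [ 0.002 -0.926 -0.376]
 [-1.    -0.002  0.   ]]
```

View pics/c1.png

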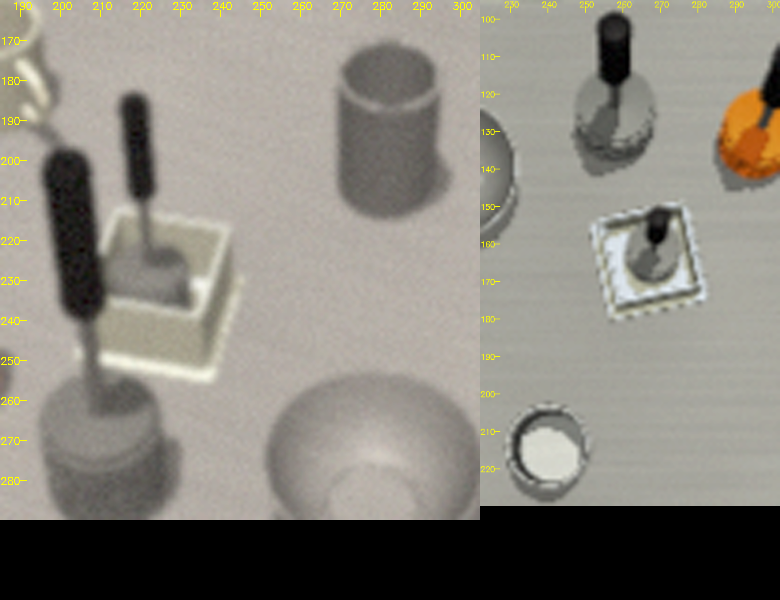

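The crop confirms it: the brush in the stand, handle top ~(269,152) in the top view and (217,185) in the scene view, is smaller than the grey look-alike at (258,110). I'll rise and travel to a hover above it.

>>> apply_moves(
  deltas=[
    [-1,0,0,0],
    [-2,0,0,0],
    [-3,0,0,0],
    [-3.2,-0.5,-0.8,0],
    [-3.2,-1,-1.65,0],
    [-3.2,-1.5,-2.5,0],
    [-3.2,-2,-3.3,0],
    [-3.2,-2.5,-4.1,0],
    [-3.2,-3,-4.95,0],
    [-3.2,-3.5,-5.8,0],
    [-3.2,-4,-6.6,0],
    [-3.2,-4.5,-7.4,0],
  ],
  gripper=85,
)

```text
t: 1.1
ee_pos: [0.4518, -0.3222, 0.359]
tcp_rot: [-0.653, 1.57, 2.875]
wrist_force: [0.6, -0.1, -0.4]
width: 0.0851
```

>>> apply_moves(
  deltas=[
    [0,-0.5,-0.8,0],
    [0,-1,-1.65,0],
    [0,-1.5,-2.5,0],
    [0,-2,-3.3,0],
    [0,-2.5,-4.1,0],
    [0,-3,-4.95,0],
    [0,-3.5,-5.8,0],
    [0,-4,-6.6,0],
    [0,-4.4,-7.25,0],
    [0,-4.4,-7.25,0],
    [0,-4.4,-7.25,0],
  ],
)

```text
t: 2.02
ee_pos: [0.6539, -0.0491, 0.358]
tcp_rot: [-0.88, 1.569, 2.652]
wrist_force: [-0.5, -1.7, 0.4]
width: 0.0851
```

Run:
```python
from h import *
from rig import *
s=read_state(); print({k:np.round(v,3).tolist() for k,v in s.items()})
i=camera_info("wrist");im=camera("wrist")[...,::-1];cv2.imwrite("pics/w0.png",im)
np.savez("w0",K=i["K"],view=i["view"]);print(np.round(i["K"],1).tolist(),np.round(i["view"],3).tolist())
V=np.array(i["view"]);print("cam at",-V[:3,:3].T@V[:3,3])
print(proj(i,[.668,-.057,.229]),proj(i,[.469,.044,.12]))
cv2.imwrite("pics/w0v.png",cv2.resize(im,(800,600)))
```

```text
{'t': 2.017, 'qpos': [0.245, 0.367, -0.336, 1.318, 0.118, 1.478, -1.261], 'joint_vel': [0.044, -0.025, 0.051, 0.015, 0.021, 0.006, 0.005], 'effort': [-1.973, -46.408, -3.65, -27.102, -0.242, -0.092, -0.033], 'ee_pos': [0.654, -0.049, 0.358], 'tcp_rot': [-0.88, 1.569, 2.652], 'wrist_force': [-0.487, -1.72, 0.393], 'wrist_torque': [-0.056, -0.005, -0.019], 'width': 0.085}
[[323.4, 0.0, 255.1], [0.0, 323.4, 193.2], [0.0, 0.0, 1.0]] [[0.381, -0.925, -0.002, -0.294], [0.893, 0.368, -0.26, -0.499], [0.241, 0.097, 0.966, -0.652], [0.0, 0.0, 0.0, 1.0]]
cam at [ 0.71450113 -0.02520372  0.49955972]
[269.66791393 173.17587861] [134.38351    266.60492324]
```

View pics/w0v.png

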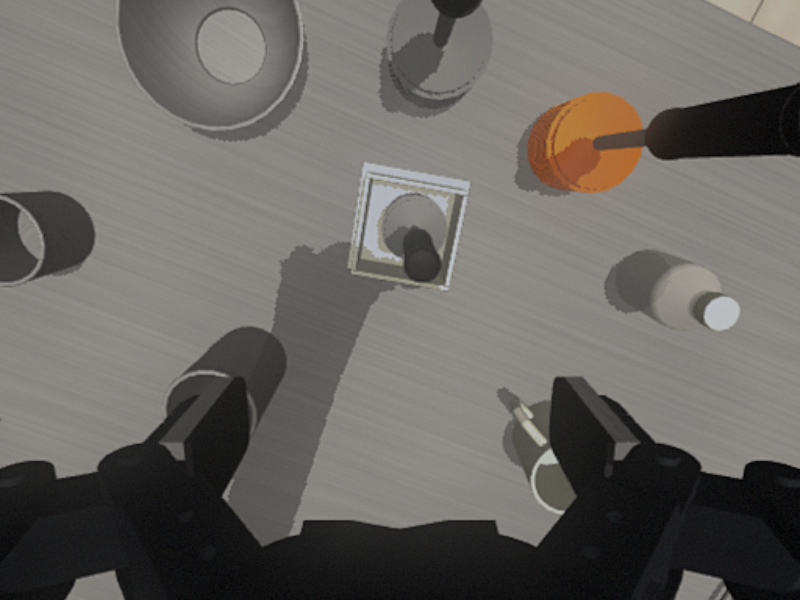

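The wrist view shows the handle cap at (422,264) of 800 and the beaker rim partly hidden behind a finger at (210,400). I'll go over the beaker for a clear look.

>>> apply_moves(
  deltas=[
    [0,-0.6,0.55,0],
    [0,-1.3,1.1,0],
    [0,-2,1.7,0],
    [0,-2.6,2.25,0],
    [0,-3.3,2.85,0],
    [0,-3.9,3.4,0],
    [0,-3.9,3.4,0],
    [0,-3.9,3.4,0],
    [0,-3.9,3.4,0],
  ],
)

```text
t: 2.82
ee_pos: [0.4691, 0.0396, 0.3597]
tcp_rot: [2.084, 1.569, -0.675]
wrist_force: [0.8, -0.1, -0.3]
width: 0.0853
```

Run:
```python
from h import *
from rig import *
s=read_state(); print(s["ee_pos"],s["joint_vel"])
i=camera_info("wrist");im=camera("wrist")[...,::-1].copy();cv2.imwrite("pics/w1.png",im)
np.savez("w1",K=i["K"],view=i["view"])
for P in([.469,.044,.12],):print(proj(i,P))
c=proj(i,[.469,.044,.12]).astype(int)
x0,y0=max(0,c[0]-75),max(0,c[1]-65)
w0=cv2.imread("pics/w0.png")
A=grid(im,x0,y0,150,150,4);B=grid(w0,215,95,95,100,2)
B=cv2.copyMakeBorder(B,0,A.shape[0]-B.shape[0],0,0,0) 
cv2.imwrite("pics/c2.png",np.hstack([A,B])[:600,:800])
```

```text
[0.46909877 0.03955376 0.35969011] [-0.00051261  0.03124478  0.00728129 -0.01708564 -0.00160763  0.00085153
 -0.00127477]
[250.98344648 162.03740235]
```

View pics/c2.png

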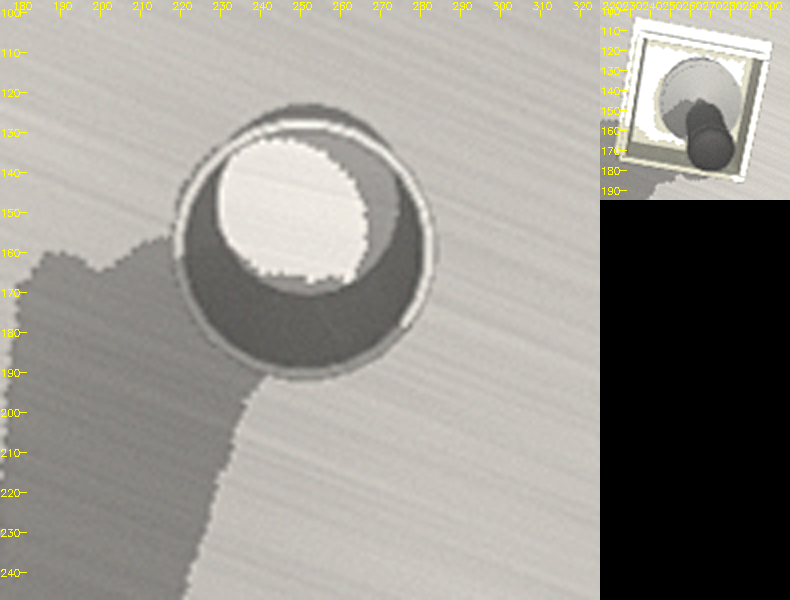

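Rim outer edges here are columns 218.7–283.5 and rows 126.5–192. In the earlier wrist picture the handle cap centre is (270,169.5) and the bristle head centre is (265,144).

Run:
```python
from h import *
from rig import *
w0=dict(np.load("w0.npz"));w1=dict(np.load("w1.npz"));t=camera_info("top");s=camera_info("scene")
im=cv2.imread("pics/w0.png",0);m=(im[130:190,240:300]<60).astype("u1")
ys,xs=np.nonzero(m);print("dark x",xs.min()+240,xs.max()+240,"y",ys.min()+130,ys.max()+130)
print("beaker",np.mean([onz(w1,*p,.12) for p in((218.7,159),(283.5,159),(251,126.5),(251,192))],0),onz(w1,251.1,159.3,.12))
for p in((218.7,159),(283.5,159),(251,126.5),(251,192)):print(onz(w1,*p,.12).round(4))
print("cap wrist",onz(w0,270,169.5,.229),"head",onz(w0,265,144,.064))
print("cap top",onz(t,269.5,152.9,.229),"scene",onz(s,217.5,185,.229))
print("beaker top",onz(t,240,214.5,.12),"scene",onz(s,282,180,.12))
st=read_state();R=Ro.from_euler("xyz",st["tcp_rot"]).as_matrix()
print(st["ee_pos"],R.round(3))
```

```text
dark x 258 281 y 148 179
beaker [0.47179316 0.04502654 0.12      ] [0.47209799 0.04508595 0.12      ]
[0.4581 0.0809 0.12  ]
[0.4868 0.0095 0.12  ]
[0.5075 0.0593 0.12  ]
[0.4348 0.0303 0.12  ]
cap wrist [ 0.67103499 -0.05601616  0.229     ] head [ 0.67390486 -0.05502843  0.064     ]
cap top [ 0.66854165 -0.05761164  0.229     ] scene [ 0.67110131 -0.05529822  0.229     ]
beaker top [0.46870303 0.04433164 0.12      ] scene [0.47675585 0.04995168 0.12      ]
[0.46945977 0.0396372  0.35942979] [[ 0.001  0.373 -0.928]
 [-0.001 -0.928 -0.373]
 [-1.     0.001 -0.   ]]
```

>>> apply_moves(
  deltas=[
    [0,0.7,-0.65,0],
    [0,1.4,-1.3,0],
    [0,2.1,-1.95,0],
    [0,2.8,-2.6,0],
    [0,3.5,-3.2,0],
    [0,4.09,-3.77,0],
    [0,4.09,-3.77,0],
    [0,4.09,-3.77,0],
    [0,4.09,-3.77,0],
    [0,4.09,-3.77,0],
  ],
)

```text
t: 3.7
ee_pos: [0.6697, -0.053, 0.3594]
tcp_rot: [-1.143, 1.571, 2.384]
wrist_force: [-0.5, -0.2, 0.2]
width: 0.0849
```

```bash
cat >> h.py <<'E'
def to(x,y,z=None):
    from rig import read_state
    s=read_state();p=np.array(s["ee_pos"]);R=Ro.from_euler("xyz",s["tcp_rot"]).as_matrix()
    d=np.array([x,y,p[2] if z is None else z])-p
    print("t",round(s["t"],2),"pos",p.round(4),"F",np.round(s["wrist_force"],1),"T",np.round(s["wrist_torque"],2),"w",round(s["width"],4),"delta",(R.T@d/.04).round(3),"xaxis",R[:,0].round(4))
E
python3 -c "
from h import *
to(.6705,-.056,.175)"
```

```text
t 3.7 pos [ 0.6697 -0.053   0.3594] F [-0.5 -0.2  0.2] T [ 0.06  0.03 -0.02] w 0.0849 delta [4.611 0.079 0.01 ] xaxis [-2.e-04  2.e-04 -1.e+00]
```

>>> apply_moves(
  deltas=[
    [0.5,0.08,0.01,0],
    [1.1,0.08,0.01,0],
    [1.7,0.08,0.01,0],
    [2.3,0.08,0.01,0],
    [2.8,0.08,0.01,0],
    [3.3,0.08,0.01,0],
    [3.7,0.08,0.01,0],
    [4.1,0.08,0.01,0],
    [4.4,0.08,0.01,0],
    [4.6,0.08,0.01,0],
    [4.6,0.08,0.01,0],
    [4.6,0.08,0.01,0],
  ],
)

```text
t: 4.7
ee_pos: [0.671, -0.0563, 0.1758]
tcp_rot: [2.398, 1.57, -0.357]
wrist_force: [0.8, -0.5, -0.2]
width: 0.0852
```

```bash
python3 -c "
from h import *
from rig import *
to(.6705,-.056,.175)
i=camera_info('wrist');im=camera('wrist')[...,::-1];cv2.imwrite('pics/w2.png',cv2.resize(im,(640,480)));print(proj(i,[.6705,-.056,.229])*1.25)"
```

```text
t 4.7 pos [ 0.671  -0.0563  0.1758] F [ 0.8 -0.5 -0.2] T [-0.01 -0.03  0.04] w 0.0852 delta [ 0.021 -0.011  0.008] xaxis [ 5.e-04 -2.e-04 -1.e+00]
[314.64371924 400.24136453]
```

View pics/w2.png

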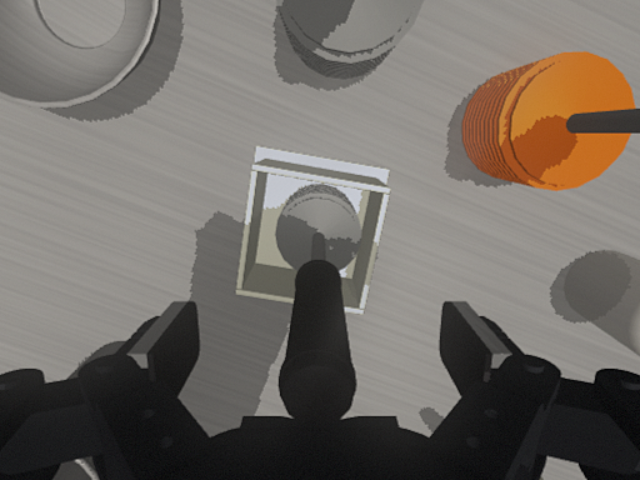

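The handle (cap ~(318,388)) is centred between the pads (inner edges 199 and 442). Closing on it.

>>> apply_moves(
  deltas=[
    [0,0,0,0],
    [0,0,0,0],
    [0,0,0,0],
    [0,0,0,0],
    [0,0,0,0],
    [0,0,0,0],
    [0,0,0,0],
    [0,0,0,0],
    [0,0,0,0],
    [0,0,0,0],
    [0,0,0,0],
    [0,0,0,0],
  ],
  gripper=0,
)

```text
t: 5.75
ee_pos: [0.6712, -0.0563, 0.1756]
tcp_rot: [2.952, 1.57, 0.197]
wrist_force: [-0.1, 0.6, 2.7]
width: 0.0187
```

```bash
python3 -c "
from h import *
to(.6705,-.056,.32)"
```

```text
t 5.75 pos [ 0.6712 -0.0563  0.1756] F [-0.1  0.6  2.7] T [0.15 0.02 0.05] w 0.0187 delta [-3.61  -0.012  0.011] xaxis [ 5.e-04  1.e-04 -1.e+00]
```

>>> apply_moves(
  deltas=[
    [-0.2,0,0,0],
    [-0.5,0,0,0],
    [-0.9,0,0,0],
    [-1.3,0,0,0],
    [-1.7,0,0,0],
    [-2.1,0,0,0],
    [-2.5,0,0,0],
    [-2.9,0,0,0],
    [-3.3,0,0,0],
    [-3.6,0,0,0],
    [-3.8,0,0,0],
    [-3.8,0,0,0],
  ],
)

```text
t: 6.75
ee_pos: [0.6718, -0.0565, 0.3298]
tcp_rot: [2.664, 1.567, -0.092]
wrist_force: [0.2, -0.2, -0.7]
width: 0.0189
```

```bash
python3 -c "
from h import *
from rig import *
to(.4717,.0448,.328)
for n in ('scene','top'):
  cv2.imwrite('pics/%s3.png'%n,camera(n)[...,::-1])
a=cv2.imread('pics/scene3.png');b=cv2.imread('pics/top3.png')
i=camera_info('scene')
for z in (.154,.214,.379):print(proj(i,[.6712,-.0563,z]))
A=grid(a,170,80,90,140,4)
cv2.imwrite('pics/c3.png',A)"
```

```text
t 6.75 pos [ 0.6718 -0.0565  0.3298] F [ 0.2 -0.2 -0.7] T [ 0.01 -0.01 -0.01] w 0.0189 delta [ 0.026 -4.228  3.683] xaxis [ 3.8e-03 -4.0e-04 -1.0e+00]
[219.03908362 204.58909215]
[217.5374714  188.98481517]
[212.81824826 139.94414769]
```

View pics/c3.png

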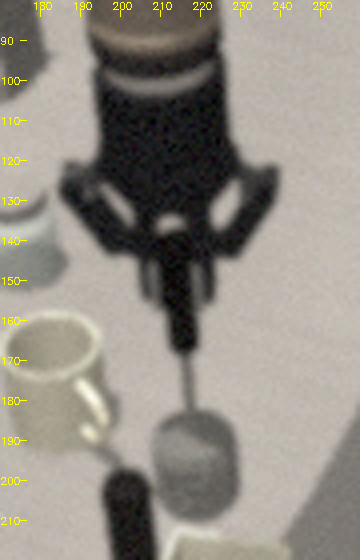

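The brush is held straight: the head is centred at column ~219, as predicted. Now over the beaker.

>>> apply_moves(
  deltas=[
    [0,-0.25,0.22,0],
    [0,-0.7,0.6,0],
    [0,-1.2,1.05,0],
    [0,-1.75,1.5,0],
    [0,-2.3,2,0],
    [0,-2.85,2.5,0],
    [0,-3.35,2.9,0],
    [0,-3.8,3.3,0],
    [0,-4.1,3.55,0],
    [0,-4.23,3.68,0],
    [0,-4.23,3.68,0],
    [0,-4.23,3.68,0],
  ],
)

```text
t: 7.85
ee_pos: [0.4712, 0.0443, 0.3269]
tcp_rot: [1.233, 1.57, -1.523]
wrist_force: [0.4, 0.1, -0.9]
width: 0.0191
```

>>> apply_moves(
  deltas=[
    [0,0,0,0],
    [0,0,0,0],
    [0,0,0,0],
  ],
)

```text
t: 8.1
ee_pos: [0.4716, 0.0444, 0.327]
tcp_rot: [-0.834, 1.57, 2.693]
wrist_force: [-0.4, -0.3, -1.2]
width: 0.0186
```

```bash
python3 -c "
from h import *
from rig import *
to(.4717,.0448,.29)
i=camera_info('wrist');im=camera('wrist')[...,::-1];cv2.imwrite('pics/w4.png',im)
s=camera('scene')[...,::-1];cv2.imwrite('pics/s4.png',s)
t=camera('top')[...,::-1]
A=grid(im.copy(),190,110,150,150,3);B=grid(s.copy(),240,110,80,120,4)[:450]
cv2.imwrite('pics/c4.png',np.hstack([A,B]))
p=np.array(read_state()['ee_pos']);print(proj(camera_info('scene'),[*p[:2],p[2]-.1716]),proj(camera_info('scene'),[.4717,.0448,.12]))"
```

```text
t 8.1 pos [0.4716 0.0444 0.327 ] F [-0.4 -0.3 -1.2] T [ 0.03 -0.01 -0.07] w 0.0186 delta [ 0.924 -0.008 -0.008] xaxis [-5.e-04  2.e-04 -1.e+00]
[281.44409468 169.56440196] [281.06017213 178.45184307]
```

View pics/c4.png

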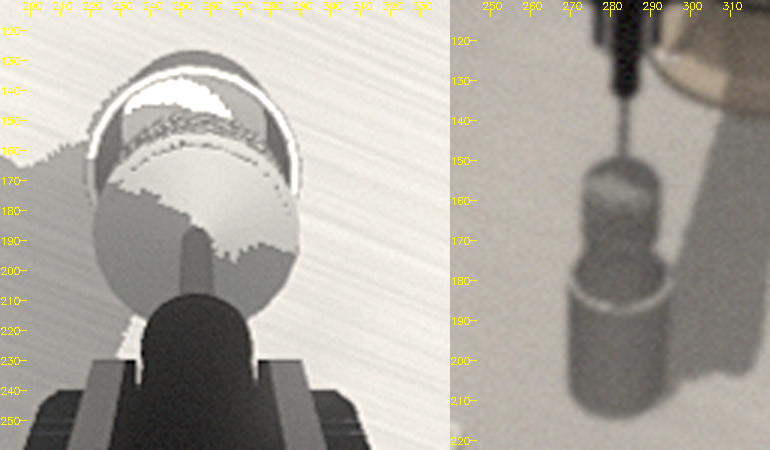

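Brush and rim agree: in the wrist view the centre columns are 255.2 and 255, in the scene view 282.7 and 282.4. Lowering, watching the force.

>>> apply_moves(
  deltas=[
    [0.3,0,0,0],
    [0.6,0,0,0],
    [0.9,0,0,0],
    [1.2,0,0,0],
    [1.5,0,0,0],
    [1.8,0,0,0],
    [2.1,0,0,0],
    [2.4,0,0,0],
    [2.4,0,0,0],
    [2.4,0,0,0],
  ],
)

```text
t: 9.08
ee_pos: [0.4707, 0.0448, 0.231]
tcp_rot: [-0.314, 1.57, -3.07]
wrist_force: [0.1, 1.3, -0.3]
width: 0.0186
```

```bash
python3 -c "
from h import *
to(.4717,.0448,.1765)"
```

```text
t 9.08 pos [0.4707 0.0448 0.231 ] F [ 0.1  1.3 -0.3] T [ 0.   -0.02 -0.02] w 0.0186 delta [ 1.362  0.01  -0.026] xaxis [-1.3e-03 -1.0e-04 -1.0e+00]
```

>>> apply_moves(
  deltas=[
    [0.2,0,-0.02,0],
    [0.5,0,-0.02,0],
    [0.8,0,-0.02,0],
    [1.05,0,-0.02,0],
    [1.2,0,-0.02,0],
    [1.3,0,-0.02,0],
    [1.36,0,-0.02,0],
    [1.36,0,-0.02,0],
    [1.36,0,-0.02,0],
  ],
)

```text
t: 9.83
ee_pos: [0.472, 0.0453, 0.1772]
tcp_rot: [2.692, 1.57, -0.064]
wrist_force: [-0.1, 0.8, -0.5]
width: 0.0186
```

>>> apply_moves(
  deltas=[
    [0.02,0,0,0],
    [0.03,0,0,0],
    [0.03,0,0,0],
  ],
)

```text
t: 10.08
ee_pos: [0.4718, 0.0452, 0.1759]
tcp_rot: [2.515, 1.57, -0.24]
wrist_force: [-0.3, 0.3, -1.3]
width: 0.0182
```

```bash
python3 -c "
from h import *
to(.4717,.0448,.1756)"
```

```text
t 10.08 pos [0.4718 0.0452 0.1759] F [-0.3  0.3 -1.3] T [-0.03  0.02 -0.02] w 0.0182 delta [0.008 0.008 0.006] xaxis [ 5.e-04 -1.e-04 -1.e+00]
```

>>> apply_moves(
  deltas=[
    [0.02,0,0,0],
    [0.03,0,0,0],
    [0.03,0,0,0],
  ],
)

```text
t: 10.33
ee_pos: [0.4722, 0.0454, 0.1755]
tcp_rot: [2.705, 1.57, -0.051]
wrist_force: [-0.8, -0.1, 5.3]
width: 0.0182
```

>>> apply_moves(
  deltas=[
    [0.02,0,0,0],
    [0.03,0,0,0],
    [0.03,0,0,0],
  ],
)

```text
t: 10.58
ee_pos: [0.4727, 0.0455, 0.1755]
tcp_rot: [2.709, 1.568, -0.047]
wrist_force: [-2.4, 0.2, 11.9]
width: 0.0188
```

Contact with the beaker floor is at TCP z = 0.1755. Strokes, about 70 mm each.

>>> apply_moves(
  deltas=[
    [-0.3,0,0,0],
    [-0.8,0,0,0],
    [-1.3,0,0,0],
    [-1.7,0,0,0],
    [-1.8,0,0,0],
    [-1.8,0,0,0],
    [-1.8,0,0,0],
  ],
)

```text
t: 11.17
ee_pos: [0.4711, 0.0451, 0.2445]
tcp_rot: [-0.061, 1.57, -2.816]
wrist_force: [-0.2, -0.4, -0.8]
width: 0.0188
```

>>> apply_moves(
  deltas=[
    [0.3,0,0,0],
    [0.7,0,0,0],
    [1.1,0,0,0],
    [1.4,0,0,0],
    [1.6,0,0,0],
    [1.7,0,0,0],
    [1.76,0,0,0],
    [1.78,0,0,0],
    [1.78,0,0,0],
    [1.78,0,0,0],
  ],
)

```text
t: 12.0
ee_pos: [0.4715, 0.0455, 0.1757]
tcp_rot: [0.019, 1.57, -2.737]
wrist_force: [-4.3, -0.2, 10.4]
width: 0.0185
```

```bash
python3 -c "
from h import *
to(.4717,.0448,.1756)
from rig import *
s=camera('scene')[...,::-1];cv2.imwrite('pics/s5.png',s)
a=cv2.imread('pics/scene0.png');r=(slice(160,225),slice(255,305))
g=lambda im:cv2.cvtColor(im,6).astype('f4')
# bottom part of the beaker: shift vs start
print(cv2.phaseCorrelate(g(a)[195:225,260:310],g(s)[195:225,260:310]))"
```

```text
t 12.0 pos [0.4715 0.0455 0.1757] F [-4.3 -0.2 10.4] T [-0.06  1.35  0.02] w 0.0185 delta [0.003 0.018 0.001] xaxis [-9.e-04 -4.e-04 -1.e+00]
((0.26417599485094456, 0.03815273867759217), 0.6893001270294189)
```

>>> apply_moves(
  deltas=[
    [-0.3,0,0,0],
    [-0.8,0,0,0],
    [-1.3,0,0,0],
    [-1.7,0,0,0],
    [-1.8,0,0,0],
    [-1.8,0,0,0],
    [-1.8,0,0,0],
  ],
)

```text
t: 12.63
ee_pos: [0.4712, 0.0451, 0.2453]
tcp_rot: [-0.121, 1.57, -2.877]
wrist_force: [-0.8, -0.5, -0.7]
width: 0.0187
```

>>> apply_moves(
  deltas=[
    [0.3,0,0,0],
    [0.7,0,0,0],
    [1.1,0,0,0],
    [1.4,0,0,0],
    [1.6,0,0,0],
    [1.7,0,0,0],
    [1.76,0,0,0],
    [1.78,0,0,0],
    [1.78,0,0,0],
    [1.78,0,0,0],
  ],
)

```text
t: 13.47
ee_pos: [0.4713, 0.0454, 0.1757]
tcp_rot: [-0.224, 1.57, -2.979]
wrist_force: [-2.7, 0.6, 5.7]
width: 0.0188
```

>>> apply_moves(
  deltas=[
    [-0.3,0,0,0],
    [-0.8,0,0,0],
    [-1.3,0,0,0],
    [-1.7,0,0,0],
    [-1.8,0,0,0],
    [-1.8,0,0,0],
    [-1.8,0,0,0],
  ],
)

```text
t: 14.05
ee_pos: [0.4713, 0.0451, 0.2462]
tcp_rot: [0.109, 1.57, -2.647]
wrist_force: [-0.1, 0.4, -1.1]
width: 0.0187
```

>>> apply_moves(
  deltas=[
    [0.3,0,0,0],
    [0.7,0,0,0],
    [1.1,0,0,0],
    [1.4,0,0,0],
    [1.6,0,0,0],
    [1.7,0,0,0],
    [1.78,0,0,0],
    [1.8,0,0,0],
    [1.8,0,0,0],
    [1.8,0,0,0],
  ],
)

```text
t: 14.88
ee_pos: [0.4716, 0.0454, 0.1756]
tcp_rot: [-0.25, 1.571, -3.006]
wrist_force: [-2.8, 0.5, 5.4]
width: 0.0186
```

>>> apply_moves(
  deltas=[
    [-0.3,0,0,0],
    [-0.8,0,0,0],
    [-1.3,0,0,0],
    [-1.7,0,0,0],
    [-1.8,0,0,0],
    [-1.8,0,0,0],
    [-1.8,0,0,0],
  ],
)

```text
t: 15.47
ee_pos: [0.4714, 0.045, 0.2462]
tcp_rot: [0.254, 1.57, -2.502]
wrist_force: [0.2, 0.5, -1.2]
width: 0.0187
```

>>> apply_moves(
  deltas=[
    [0.3,0,0,0],
    [0.7,0,0,0],
    [1.1,0,0,0],
    [1.4,0,0,0],
    [1.6,0,0,0],
    [1.7,0,0,0],
    [1.78,0,0,0],
    [1.8,0,0,0],
    [1.8,0,0,0],
    [1.8,0,0,0],
  ],
)

```text
t: 16.3
ee_pos: [0.4716, 0.0455, 0.1756]
tcp_rot: [-0.306, 1.571, -3.061]
wrist_force: [-3.0, -0.3, 4.7]
width: 0.0187
```

```bash
python3 -c "
from h import *
to(.4717,.0448,.1756)"
```

```text
t 16.3 pos [0.4716 0.0455 0.1756] F [-3.  -0.3  4.7] T [0.09 0.91 0.06] w 0.0187 delta [0.001 0.016 0.004] xaxis [-2.e-04 -0.e+00 -1.e+00]
```

Four full strokes are done, each with floor contact. Lifting straight out, then back over the stand.

>>> apply_moves(
  deltas=[
    [-0.2,0,0,0],
    [-0.5,0,0,0],
    [-0.9,0,0,0],
    [-1.3,0,0,0],
    [-1.7,0,0,0],
    [-2.1,0,0,0],
    [-2.5,0,0,0],
    [-2.9,0,0,0],
    [-3.3,0,0,0],
    [-3.7,0,0,0],
    [-3.9,0,0,0],
    [-3.9,0,0,0],
  ],
)

```text
t: 17.3
ee_pos: [0.473, 0.0454, 0.3331]
tcp_rot: [2.784, 1.566, 0.029]
wrist_force: [0.2, -0.2, -0.7]
width: 0.0188
```

```bash
python3 -c "
from h import *
to(.671,-.0563,.33)"
```

```text
t 17.3 pos [0.473  0.0454 0.3331] F [ 0.2 -0.2 -0.7] T [ 0.03  0.   -0.02] w 0.0188 delta [ 0.102  4.219 -3.629] xaxis [ 5.e-03  1.e-04 -1.e+00]
```

>>> apply_moves(
  deltas=[
    [0,0.25,-0.22,0],
    [0,0.7,-0.6,0],
    [0,1.2,-1.05,0],
    [0,1.75,-1.5,0],
    [0,2.3,-2,0],
    [0,2.85,-2.45,0],
    [0,3.35,-2.9,0],
    [0,3.8,-3.25,0],
    [0,4.1,-3.5,0],
    [0,4.22,-3.63,0],
    [0,4.22,-3.63,0],
    [0,4.22,-3.63,0],
  ],
)

```text
t: 18.3
ee_pos: [0.6693, -0.0562, 0.3295]
tcp_rot: [-0.635, 1.568, 2.892]
wrist_force: [-0.7, 0.1, -0.8]
width: 0.0185
```

>>> apply_moves(
  deltas=[
    [0,0,0,0],
    [0,0,0,0],
    [0,0,0,0],
  ],
)

```text
t: 18.55
ee_pos: [0.6692, -0.0559, 0.3314]
tcp_rot: [2.284, 1.57, -0.471]
wrist_force: [-1.1, 0.8, -0.8]
width: 0.0186
```

```bash
python3 -c "
from h import *
from rig import *
to(.671,-.0563,.176)
i=camera_info('wrist');im=camera('wrist')[...,::-1].copy()
s=camera('scene')[...,::-1].copy()
A=grid(im,190,70,130,140,3);B=grid(s,180,120,130,140,3)
cv2.imwrite('pics/c5.png',np.hstack([A,B]))"
```

```text
t 18.55 pos [ 0.6692 -0.0559  0.3314] F [-1.1  0.8 -0.8] T [-0.03  0.01 -0.  ] w 0.0186 delta [ 3.886  0.026 -0.037] xaxis [ 5.e-04 -3.e-04 -1.e+00]
```

View pics/c5.png

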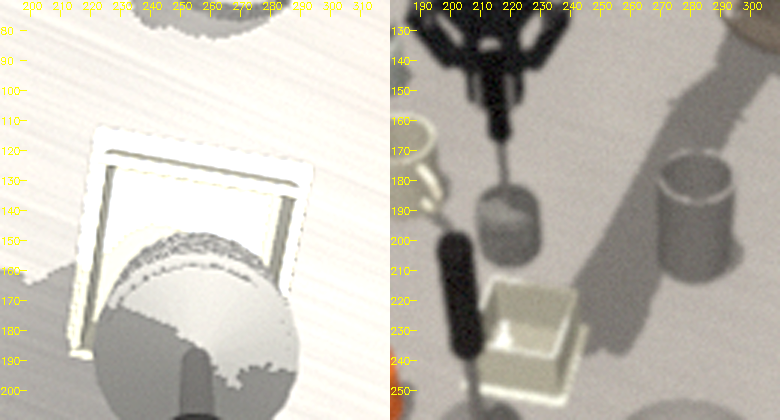

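The brush hangs straight above the stand, and the beaker is upright at its old place, ~(282,182). Lowering.

>>> apply_moves(
  deltas=[
    [0.2,0.03,-0.04,0],
    [0.5,0.03,-0.04,0],
    [0.9,0.03,-0.04,0],
    [1.3,0.03,-0.04,0],
    [1.7,0.03,-0.04,0],
    [2.1,0.03,-0.04,0],
    [2.5,0.03,-0.04,0],
    [2.9,0.03,-0.04,0],
    [3.2,0.03,-0.04,0],
    [3.5,0.03,-0.04,0],
    [3.5,0.03,-0.04,0],
    [3.5,0.03,-0.04,0],
  ],
)

```text
t: 19.65
ee_pos: [0.6712, -0.0571, 0.19]
tcp_rot: [-0.393, 1.569, 3.134]
wrist_force: [-0.9, -0.8, -0.5]
width: 0.0187
```

```bash
python3 -c "
from h import *
to(.671,-.0563,.1758)"
```

```text
t 19.65 pos [ 0.6712 -0.0571  0.19  ] F [-0.9 -0.8 -0.5] T [-0.01 -0.05 -0.  ] w 0.0187 delta [ 0.356 -0.02  -0.003] xaxis [-0.0015  0.     -1.    ]
```

>>> apply_moves(
  deltas=[
    [0.1,-0.02,0,0],
    [0.2,-0.02,0,0],
    [0.27,-0.02,0,0],
    [0.32,-0.02,0,0],
    [0.35,-0.02,0,0],
    [0.37,-0.02,0,0],
    [0.37,-0.02,0,0],
    [0.37,-0.02,0,0],
  ],
)

```text
t: 20.32
ee_pos: [0.6714, -0.0563, 0.1762]
tcp_rot: [2.354, 1.57, -0.402]
wrist_force: [0.3, 0.2, -0.6]
width: 0.0184
```

>>> apply_moves(
  deltas=[
    [0,0,0,0],
    [0.01,0,0,0],
    [0.01,0,0,0],
  ],
)

```text
t: 20.57
ee_pos: [0.6714, -0.0563, 0.1757]
tcp_rot: [1.831, 1.571, -0.924]
wrist_force: [1.1, 0.5, -0.5]
width: 0.0187
```

>>> apply_moves(
  deltas=[
    [0.02,0,0,0],
    [0.03,0,0,0],
    [0.03,0,0,0],
    [0.03,0,0,0],
  ],
)

```text
t: 20.9
ee_pos: [0.6717, -0.0562, 0.1756]
tcp_rot: [2.709, 1.57, -0.047]
wrist_force: [-1.3, -0.3, 5.3]
width: 0.0188
```

The foot is on the stand floor. Easing the push, then opening.

>>> apply_moves(
  deltas=[
    [-0.02,0,0,0],
    [-0.02,0,0,0],
  ],
)

```text
t: 21.07
ee_pos: [0.6715, -0.0562, 0.1756]
tcp_rot: [2.73, 1.57, -0.025]
wrist_force: [-0.9, 0.8, 1.9]
width: 0.0187
```

>>> apply_moves(
  deltas=[
    [0,0,0,0],
    [0,0,0,0],
    [0,0,0,0],
    [0,0,0,0],
    [0,0,0,0],
    [0,0,0,0],
    [0,0,0,0],
    [0,0,0,0],
    [0,0,0,0],
    [0,0,0,0],
    [0,0,0,0],
    [0,0,0,0],
  ],
  gripper=85,
)

```text
t: 22.07
ee_pos: [0.6714, -0.0563, 0.1753]
tcp_rot: [1.721, 1.571, -1.034]
wrist_force: [0.0, 0.5, -0.2]
width: 0.0851
```

>>> apply_moves(
  deltas=[
    [-0.2,0,0,0],
    [-0.5,0,0,0],
    [-0.9,0,0,0],
    [-1.3,0,0,0],
    [-1.7,0,0,0],
    [-2.1,0,0,0],
    [-2.5,0,0,0],
    [-2.9,0,0,0],
    [-3.3,0,0,0],
    [-3.7,0,0,0],
    [-4,0,0,0],
    [-4,0,0,0],
  ],
)

```text
t: 23.07
ee_pos: [0.6728, -0.0561, 0.3398]
tcp_rot: [2.717, 1.564, -0.039]
wrist_force: [0.2, 0.9, 0.1]
width: 0.0849
```

```bash
python3 -c "
from h import *
from rig import *
to(.671,-.0563,.36)
s=camera('scene')[...,::-1];t=camera('top')[...,::-1]
cv2.imwrite('pics/f.png',np.hstack([grid(s.copy(),140,120,240,190,2,20),cv2.resize(t[60:250,130:380],None,fx=1.25,fy=2)[:380,:312]]))
a=cv2.imread('pics/scene0.png');b=cv2.imread('pics/top0.png')
g=lambda im:cv2.cvtColor(im,6).astype('f4')
print('beaker shift px',cv2.phaseCorrelate(g(a)[170:220,262:302],g(s)[170:220,262:302]),'foot/stem',cv2.phaseCorrelate(g(a)[180:255,208:245],g(s)[180:255,208:245]))"
```

```text
t 23.07 pos [ 0.6728 -0.0561  0.3398] F [0.2 0.9 0.1] T [ 0.03 -0.01 -0.02] w 0.0849 delta [-0.506 -0.011  0.041] xaxis [ 7.e-03 -3.e-04 -1.e+00]
beaker shift px ((0.13009209035397973, -0.2203727734509826), 0.8287087278366089) foot/stem ((-0.09305339285538494, 0.6653479624945646), 0.8757112840016683)
```

View pics/f.png

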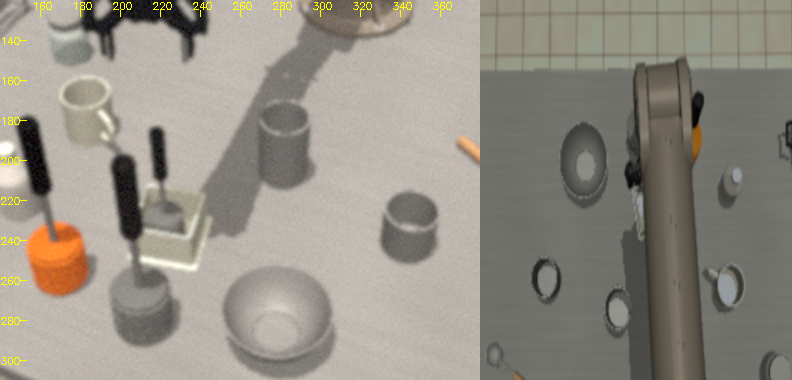

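The brush stands upright in its stand, the beaker has shifted no more than 0.3 px, the bystanders are in place and the gripper is clear. Handing in.

```bash
python3 -c "
from rig import *
print(close_job())"
```

```text
the job is handed in; nothing more can be done
None
```

The job is done and handed in at about 23 s of the 54 s allowed. I took the smaller grey brush out of its stand and scrubbed the tall beaker. I then lowered the brush back until its foot touched the stand floor, let go and moved the gripper clear.

- **Strokes:** I made four up-and-down strokes of about 70 mm. Each went down to measured contact with the beaker floor and up until the bristle tops were about 10 mm above the rim.
- **Forces:** The highest force I read was about 12 N, pressing on the beaker floor. I only saw forces at the end of each move. At the bottom there was also a 3–4 N sideways reading.
- **Last checks:** The final scene picture shows the brush upright in its stand and the bystanders in view where they were. The beaker shifted no more than about 0.3 px between pictures. The brush and stand together shifted about 0.7 px, which may be lighting or shadow or about 1–2 mm of brush position.
- **Not checked:** In the final top view the arm hid the stand and brush, so only the scene camera confirms where the brush stands.

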